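# Load the round blank into the rotary embossing table

## Task

The rotary table of the embossing bed has been left between two positions. Turn it by one of its posts until it clicks into the position where the round pocket faces the feed plate, and slide the round plywood blank off the feed plate into the round pocket so that it lies flat on the pocket floor. Let go of everything, and do not push away or tip over the glue bottle and the paste jar.

Things in the scene. Friction and masses are not known exactly. Their poses are not given: they have to be found in the camera images.
- bed: Fixed embossing bed: grey base with turntable, bright feed plate on its -y side, grey column (70 x 50 mm, 210 mm high) at y = +250 mm with its head swung back to y = +445 mm. Origin on the bench (z = 0) under the turntable's vertical axis. Nothing overhangs the turntable or the feed plate. Turntable: aluminium disc, 260 mm diameter, top at z = 30 mm.
- feed_plate (a point): Centre of the top of the feed plate, 31.5 mm above the bench: a flat steel plate without rims, 220 mm (bed's x) by 200 mm (bed's y), its near edge 4 mm from the turntable's rim and 1.5 mm higher than the turntable's top.
- turntable (a joint): Turntable angle about the vertical, rad, growing anticlockwise from above; at 0 the round pocket faces the feed plate. A spring roller clicks between rim lugs at 0, +-1.57 and 3.14, centring from about 0.07 rad either side; a click takes about 7 N at a post, in between the table turns easily and stays where left. Starts 0.75 to 1.3 rad from 0, on the positive side.
- round_pocket (a point): Centre of the floor (dark steel) of the turntable's round pocket, 70 mm from the axis, 22 mm above the bench. The pocket is 104 mm in diameter and 8 mm deep with square edges. x, y turn with the table; at joint angle 0 they are parallel to the bed's. The pocket on the table's other side is an 82 mm square.
- post_a (a point): Point at z = 60 mm on the axis of one of two upright steel posts for turning the table by hand, 108 mm from the turntable's axis, 90 degrees anticlockwise of the round pocket seen from above (bed's +x side at joint angle 0). The post is 16 mm in diameter and stands from the table's top (z = 30 mm) to z = 75 mm.
- post_b (a point): The same on the second post, 90 degrees clockwise of the round pocket (on the bed's -x side at joint angle 0).
- blank: The round plywood blank, a disc 100 mm in diameter and 12 mm thick, about 80 g, lying flat on the feed plate. Origin at the centre of its underside, z up. It is too wide to grasp across; seated in the pocket it stands 4 mm proud of the table.
- glue: White glue bottle, 56 mm in diameter, 150 mm high, standing beyond the feed plate. Origin at the centre of its underside.
- paste: Squat glass paste jar, 72 mm in diameter, 90 mm high, standing on the bed's grey base (10 mm high) between the turntable and the column, on the robot's side. Origin at the centre of its underside.
There are look-alikes about, which are no part of the job. What is meant by the blank is not yellow, and is the smaller of those in its own colour.

How it is judged:
By the outcome, as a careful person would: the job done as asked, in the order asked, and still so for the second after the job is handed in, with the robot touching nothing.
It also fails if it takes over 54 s, if anything falls off the work surface, if the arm or the gripper's body presses on something with over 40 N, if the wrist force passes 120 N, or if a joint passes its speed limit or range.

## Robot

A 6-joint arm with a two-finger parallel gripper is mounted at the origin on the work surface. World frame = base frame: x ahead of the robot, y to its left, z up, the work surface at z = 0. Lengths are in m, angles in rad, forces in N, time in s.
With the tool pointing down it reaches from about 0.375 to 0.825 m from the base axis. Payload 5.5 kg.
Tool frame: the origin (TCP) lies midway between the tips of the shut fingers; the grasp point (between the pads) lies 19 mm behind it; z points along the fingers, y is the line along which they close (so a half turn about z gives the same grasp; the last joint's range is limited). The gripper opens to 85 mm and grips with 20 to 120 N. Pads are 22 mm wide; open, the fingers measure 114 mm over their backs; the gripper's body (76 mm by 85 mm) begins 54 mm behind the grasp point. The pads swing forward as they close: fully open they stand 13 mm farther back than shut.
Start: joints at [-1.187, 0.314, -0.047, 1.21, 0, 1.571], TCP at [0.225, -0.556, 0.206] pointing down, gripper open.
Joint ranges: [-2.67, 2.67], [-0.69, 1.73], [-1.03, 1.25], [-2.08, 2.16], [-1.42, 1.45], [-3.14, 3.14]. Speed limits (rad/s): [2.39, 2.39, 3.01, 3.14, 3.14, 3.14].

## Interface

Orientations are given as a unit quaternion [w, x, y, z].
In Python, from plant import bot gives the robot as it stands.
- The arm moves only by the tool play_rows, never from a script. Its arguments are lists of equal length, an entry for each row: "slide": the shift along the tool's x, y, z in m, a list of three; "delta_rot": the turn, a rotation vector about the tool's x, y, z in rad, a list of three. A call has 1 to 5 rows; each row is the pose to reach, as a shift and turn from the pose commanded when the call began, along the tool's axes at that moment; what a row does not reach only later rows make up. A row lasts 1/8 s, in which the tool goes at most 62.5 mm and 10.7 degrees, less where a joint would pass 70% of its speed; a pose out of reach is approached as far as the arm can. A call with a gripper value outside its range is refused whole. "fingers" is the finger opening in m, from 0 to 0.0854, set as the call begins (left out, the last holds). The fingers move at their own pace and stop on an object; "squeeze" is the grip in N (left out, the last holds). Time passes only in rows, so rows that repeat a pose let the fingers close. It gives the time, the measured TCP pose, the force, the opening and the grip force at its end, in the units of the state.
- bot.get_obs(): the state, without advancing time (a new reading comes with each control period).
- bot.read_camera(name): name is "side" or "top" or "wrist"; returns a dict with "image" (420x560x3 uint8, red, green, blue), "range_z" (420x560 float32, m along the optical axis (not along the pixel's ray), 0 where there is no reading), "mtx" (3x3 intrinsics, pixels), "R" (3x3) and "t" (3): a world point X has camera coordinates R X + t; the wrist camera has in their place "tool_from_camera" (4x4, takes a point from camera to tool coordinates, whose origin is the TCP and whose axes are the flange's). Camera axes: x right, y down, z forward; pixel columns grow to the right and rows downward; lengths in m; the calibration is good to about 2 mm. A picture is of the moment at which its call begins: read the wrist's pose just before it.
- bot.close_job(): hands the job in; it is judged then, once.
Trained networks look in the newest picture that a camera, given by its name, has taken for a name from the list of things; names that differ only in an ending like _2 or _b are one class to them, and where a whole thing is asked for, a point or a joint stands for the part that bears it (a point fixed in the world has none). Each returns a list of dicts, best first, with "confidence" (0 to 1); they miss things now and then, are a little off and sometimes report something else, mostly with a low value. They report only what shows in the picture. A call takes as long as a camera call. They do not tell look-alikes from the thing itself.
- bot.regions_of(camera, query): "pixels" (420x560 bool, what is visible of it) and "box" ([left, top, width, height] in pixels, round what is visible of it).
- bot.landmark_of(camera, query): "point" ([row, column] in pixels: a listed point, or the origin of a listed thing).
The state is a dict: "time_s": time; "q": joint angles; "dq": joint speeds; "joint_efforts": joint torques, N m; "eef_pos": TCP position; "tool_rot": TCP orientation; "force": force on the tool from outside, world axes, zero at the start; "torque": the same for the moment, N m; "grip_width": finger opening in m; "finger_force": force on a finger pad.
Only numpy, scipy, OpenCV 4.12 (cv2) and the standard library are available. Lean on these libraries where they do the work, as an engineer would, in place of code of your own. Each camera call takes 0.05 s, during which the arm holds its last target. There are 200 camera calls.

## Working session

There is one attempt and no reset: what is moved stays moved. The work goes in short steps, Python scripts to look and compute and a tool call to move; the robot and the scene stay as the last step left them, time stands still between calls to the robot, and variables do not carry over. Pictures are saved under pics/ and viewed, at most 10 in all, crops included, and the job is handed in when it is done.

Besides the shell and the picture viewer there is one more tool, called after ">>>" as name(argument=value, ...) on one line, values as JSON. play_rows: Moves the arm, as the interface text tells. Its arguments: {"type":"object","properties":{"slide":{"type":"array","items":{"type":"array","items":{"type":"number"}}},"delta_rot":{"type":"array","items":{"type":"array","items":{"type":"number"}}},"fingers":{"type":"number"},"squeeze":{"type":"number"}},"required":["slide","delta_rot"]}

```bash
mkdir -p pics; ls
cat > h.py <<'E'
import numpy as np, cv2
from plant import bot
from scipy.spatial.transform import Rotation as Rn
def Rq(q): return Rn.from_quat(np.r_[q[1:],q[0]]).as_matrix()
def cam(n):
    o=bot.get_obs(); c=bot.read_camera(n)
    if 'R' not in c:
        T=np.eye(4);T[:3,:3]=Rq(o['tool_rot']);T[:3,3]=o['eef_pos']
        M=np.linalg.inv(T@c['tool_from_camera']); c['R'],c['t']=M[:3,:3],M[:3,3]
    return c
def cloud(c):
    h,w=c['range_z'].shape; v,u=np.mgrid[:h,:w]; z=c['range_z']
    K=c['mtx']; p=np.stack([(u-K[0,2])/K[0,0]*z,(v-K[1,2])/K[1,1]*z,z],-1)
    return (p-c['t'])@c['R']
def ray(c,rc,z):
    d=c['R'].T@np.linalg.inv(c['mtx'])@[rc[1],rc[0],1]; o=-c['R'].T@c['t']
    return o+d*(z-o[2])/d[2]
def save(c,n): cv2.imwrite('pics/'+n,cv2.cvtColor(c['image'],cv2.COLOR_RGB2BGR))
E
python3 - <<'E'
from h import *
np.set_printoptions(precision=3,suppress=True)
o=bot.get_obs(); print(o['time_s'],o['eef_pos'],o['tool_rot'],Rq(o['tool_rot']))
ims=[]
Z=dict(bed=0,feed_plate=.0315,round_pocket=.022,post_a=.06,blank=.0315,glue=0,paste=.01)
for n in['top','side']:
    c=cam(n); save(c,n+'0.png'); P=cloud(c)
    print(n,-c['R'].T@c['t'])
    for q in Z:
        for d in bot.landmark_of(n,q): 
            r,k=np.int32(d['point']); print(q,np.round(d['point']),round(d['confidence'],2),ray(c,d['point'],Z[q]),'surf',P[r,k] if 0<=r<420 and 0<=k<560 else '')
    for q in['blank','glue','paste']:
        for d in bot.regions_of(n,q):
            m=d['pixels']&(c['range_z']>0); print('reg',q,d['box'],round(d['confidence'],2),np.median(P[m],0),np.median(c['image'][m],0))
E
```

```text
pics
0.0 [ 0.224 -0.556  0.205] [-0.001  0.982  0.191 -0.   ] [[ 0.927  0.374 -0.001]
 [ 0.374 -0.927  0.002]
 [ 0.    -0.002 -1.   ]]
top [0.434 0.026 1.127]
bed [228. 230.] 0.63 [0.559 0.139 0.   ] surf [0.557 0.137 0.031]
feed_plate [240. 337.] 0.81 [ 0.528 -0.089  0.032] surf [ 0.529 -0.087  0.048]
round_pocket [205. 250.] 0.58 [0.606 0.094 0.022] surf [0.606 0.095 0.024]
post_a [194. 188.] 0.79 [0.626 0.218 0.06 ] surf [0.625 0.216 0.075]
post_a [261. 267.] 0.61 [0.485 0.056 0.06 ] surf [0.484 0.056 0.076]
blank [274. 434.] 0.96 [ 0.456 -0.285  0.032] surf [ 0.457 -0.29   0.012]
blank [255. 346.] 0.92 [ 0.496 -0.107  0.032] surf [ 0.496 -0.105  0.046]
blank [195. 432.] 0.56 [ 0.62  -0.291  0.032] surf [ 0.625 -0.295  0.013]
glue [167. 334.] 0.83 [ 0.69  -0.091  0.   ] surf [ 0.669 -0.079  0.095]
paste [255. 138.] 0.82 [0.505 0.333 0.01 ] surf [0.501 0.311 0.098]
reg blank [401.5, 162.8, 67.3, 59.1] 0.73 [ 0.627 -0.303  0.016] [193. 170. 131.]
reg blank [408.8, 250.4, 51.5, 48.2] 0.67 [ 0.458 -0.292  0.012] [206. 185.   2.]
reg blank [323.3, 230.7, 49.5, 46.1] 0.61 [ 0.496 -0.11 
[... 711 characters left out ...]
0.018]
blank [348. 268.] 0.71 [ 0.456 -0.316  0.031] surf [ 0.459 -0.303  0.012]
blank [262. 261.] 0.57 [ 0.501 -0.113  0.031] surf [ 0.498 -0.122  0.043]
glue [249. 334.] 0.83 [ 0.688 -0.09   0.   ] surf [ 0.675 -0.109  0.024]
paste [163. 226.] 0.81 [0.511 0.34  0.01 ] surf [0.504 0.301 0.038]
reg blank [240.7, 323.5, 53.7, 48.5] 0.97 [ 0.457 -0.299  0.012] [230. 204.   0.]
reg blank [319.2, 296.4, 65.4, 66.9] 0.86 [ 0.625 -0.314  0.016] [221. 189. 133.]
reg blank [239.2, 243.6, 44.8, 39.6] 0.83 [ 0.497 -0.118  0.044] [218. 186. 132.]
reg glue [326.9, 197.9, 26.1, 58.4] 0.6 [ 0.685 -0.107  0.08 ] [207. 205. 202.]
reg paste [214.5, 135.6, 16.5, 32.5] 0.61 [0.5   0.308 0.07 ] [175. 184. 183.]
```

View pics/top0.png

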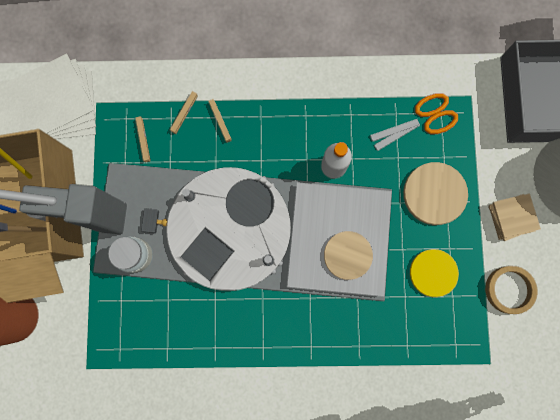

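```bash
python3 -c "
import cv2;a=cv2.imread('pics/top0.png')[150:300,90:480];cv2.imwrite('pics/crop.png',cv2.resize(a,None,fx=2,fy=2,interpolation=3))
"
python3 - <<'E'
from h import *
np.set_printoptions(precision=4,suppress=True)
for n in['top','side']:
    c=cam(n);P=cloud(c);z=P[...,2];x=P[...,0];y=P[...,1]
    # posts tops
    m=((z>.066)&(z<.085)&(x>.4)&(x<.7)&(y>-.03)&(y<.28)).astype(np.uint8)
    k,l,s,ce=cv2.connectedComponentsWithStats(m)
    for i in range(1,k):
        if s[i,4]>8: print(n,'post',s[i,4],P[l==i].mean(0),P[l==i].min(0),P[l==i].max(0))
    # disc blank top
    m=(z>.038)&(z<.05)&(np.hypot(x-.496,y+.11)<.065); p=P[m][:,:2].astype(np.float32)
    (ctr,r)=cv2.minEnclosingCircle(p); print('blank',ctr,r,np.median(P[m],0))
    m=(z>.024)&(z<.040)&(y<-.03)&(y>-.25)&(x>.35)&(x<.68); p=P[m][:,:2].astype(np.float32); print('feed',cv2.minAreaRect(p))
    for q,zz in(('glue',.04),('paste',.05)):
        pass
    m=(z>.04)&(np.hypot(x-.685,y+.09)<.07); print('glue',P[m].min(0),P[m].max(0))
    m=(z>.04)&(np.hypot(x-.505,y-.335)<.06); print('paste',P[m].min(0),P[m].max(0))
E
```

```text
top post 53 [0.6269 0.2202 0.0751] [0.6197 0.2127 0.067 ] [0.636  0.2284 0.0802]
top post 51 [0.4894 0.0553 0.0751] [0.4825 0.0483 0.0713] [0.4965 0.0624 0.0784]
blank (0.49668174982070923, -0.1096414253115654) 0.04992403835058212 [ 0.4961 -0.1097  0.0436]
feed ((0.5471770763397217, -0.10874760150909424), (0.17529308795928955, 0.25356921553611755), 84.04959869384766)
glue [ 0.665  -0.1163  0.0403] [ 0.7189 -0.0616  0.1546]
paste [0.4691 0.2993 0.0401] [0.5581 0.3745 0.2114]
side post 25 [0.6281 0.2176 0.0721] [0.6201 0.2111 0.0674] [0.6358 0.2257 0.076 ]
side post 42 [0.4899 0.0511 0.0724] [0.483  0.0443 0.0661] [0.4981 0.0596 0.0773]
blank (0.4986780285835266, -0.11091572791337967) 0.05187344551086426 [ 0.4967 -0.1153  0.0436]
feed ((0.5505794882774353, -0.11015472561120987), (0.17733412981033325, 0.2570173144340515), 83.63074493408203)
glue [ 0.6658 -0.1197  0.04  ] [ 0.7203 -0.0734  0.152 ]
paste [0.469  0.2954 0.04  ] [0.5591 0.3722 0.2062]
```

View pics/crop.png

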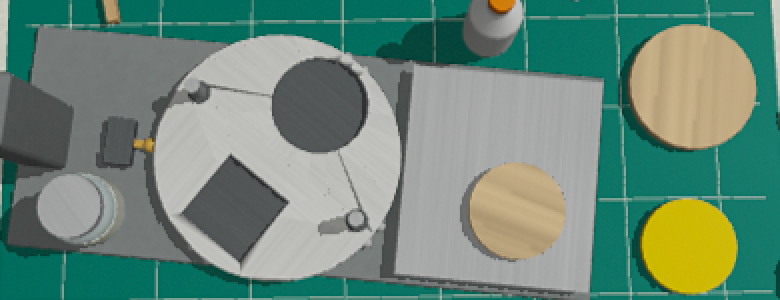

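The small plywood disc on the feed plate (row 255, col 347) could be confused with two others: the large plywood disc (193, 436) and the yellow disc (273, 434), both off the plate. The crop confirms that the one on the plate is the smaller plywood disc, with a measured radius of 50 mm and its top at z = 43.6 mm.

The table axis is at about (0.558, 0.1375). Post B is the near post at (0.489, 0.054), and the table has to turn about 56° clockwise.

>>> play_rows(slide=[[0.04, -0.04, 0], [0.08, -0.08, 0], [0.12, -0.12, 0], [0.16, -0.16, 0], [0.2, -0.2, 0]], delta_rot=[[0, 0, -0.178], [0, 0, -0.356], [0, 0, -0.534], [0, 0, -0.712], [0, 0, -0.89]], fingers=0.05, squeeze=80)

```text
time_s: 1.82
eef_pos: [0.3357, -0.2945, 0.2061]
tool_rot: [0.0, 0.802, 0.597, 0.0]
force: [1.3, -0.3, 0.2]
grip_width: 0.0503
finger_force: 0.0
```

```bash
cat >> h.py <<'E'
def goal(*pts,yaw=None):
    "tool-axis shifts to world points; yaw (deg) of tool x"
    o=bot.get_obs(); R=Rq(o['tool_rot']); print('at',o['time_s'],np.round(o['eef_pos'],4),'yaw',round(np.degrees(np.arctan2(R[1,0],R[0,0])),2),'q6',round(o['q'][5],2),'tilt',np.round(R[2],3))
    for p in pts: print(p,'->',np.round(R.T@(np.array(p)-o['eef_pos']),4).tolist())
    if yaw is not None:
        a=np.radians(yaw);x=[np.cos(a),np.sin(a),0];y=[np.sin(a),-np.cos(a),0]
        G=np.c_[x,y,[0,0,-1]]; print('rot',np.round(Rn.from_matrix(R.T@G).as_rotvec(),3))
E
python3 - <<'E'
from h import *
goal((.489,.0535,.12),(.489,.0535,.042),yaw=73)
# bed yaw from plate edge & table centre
for n in['top','side']:
    c=cam(n);P=cloud(c);
    g=[d for d in bot.regions_of(n,'feed_plate')]
    for d in g[:2]:
        m=d['pixels']&(P[...,2]>.02)&(P[...,2]<.05); print(n,d['box'],cv2.minAreaRect(P[m][:,:2].astype(np.float32)))
E
```

```text
at 1.825 [ 0.3357 -0.2945  0.2061] yaw 73.29 q6 1.14 tilt [-0.     0.001 -1.   ]
(0.489, 0.0535, 0.12) -> [0.3774, 0.0467, 0.0861]
(0.489, 0.0535, 0.042) -> [0.3774, 0.0466, 0.1641]
rot [0.001 0.    0.005]
top [0.0, 165.1, 391.1, 140.8] ((0.5585778951644897, 0.13350997865200043), (0.659691572189331, 0.2590973377227783), 83.55738830566406)
side [212.4, 55.1, 121.8, 250.2] ((0.5549654960632324, 0.0905005931854248), (0.5777599215507507, 0.25524240732192993), 83.30985260009766)
```

>>> play_rows(slide=[[0.06, 0.0075, 0], [0.12, 0.015, 0], [0.18, 0.0225, 0], [0.24, 0.03, 0.02], [0.3, 0.037, 0.05]], delta_rot=[[0, 0, 0], [0, 0, 0], [0, 0, 0], [0, 0, 0], [0, 0, 0]])

```text
time_s: 2.65
eef_pos: [0.4584, -0.0246, 0.159]
tool_rot: [0.001, 0.805, 0.594, 0.001]
force: [0.8, -1.1, 0.0]
grip_width: 0.0497
finger_force: 0.0
```

>>> play_rows(slide=[[0.04, 0.005, 0.02], [0.077, 0.0095, 0.036], [0.077, 0.0095, 0.036], [0.077, 0.0095, 0.036]], delta_rot=[[0, 0, 0], [0, 0, 0], [0, 0, 0], [0, 0, 0]])

```text
time_s: 3.15
eef_pos: [0.488, 0.0446, 0.1226]
tool_rot: [0.0, 0.804, 0.594, -0.0]
force: [0.7, 0.3, -0.8]
grip_width: 0.0504
finger_force: 0.0
```

Run:
```python
from h import *
goal((.489,.0535,.042),yaw=73)
c=cam('wrist');save(c,'w1.png');P=cloud(c);z=P[...,2];x=P[...,0];y=P[...,1]
m=(z>.068)&(z<.082)&(np.hypot(x-.489,y-.054)<.03); print(m.sum(),P[m].min(0),P[m].max(0),P[m].mean(0))
```

```text
at 3.15 [0.488  0.0446 0.1226] yaw 72.89 q6 1.96 tilt [-0.001 -0.    -1.   ]
(0.489, 0.0535, 0.042) -> [0.0089, -0.0016, 0.0806]
rot [-0.     0.001 -0.002]
375 [0.48204843 0.04792893 0.0680366 ] [0.49736745 0.06344444 0.07684156] [0.48988013 0.05629713 0.07495133]
```

View pics/w1.png

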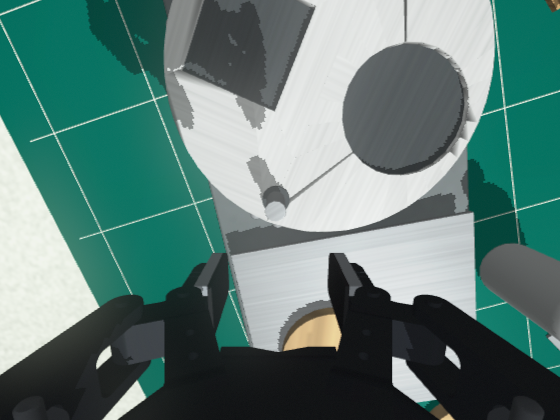

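The wrist image shows post B at (207, 277), free between the two fingers. Next I lower the gripper over it and grip.

>>> play_rows(slide=[[0.011, -0.002, 0.03], [0.011, -0.002, 0.06], [0.011, -0.002, 0.078], [0.011, -0.002, 0.078]], delta_rot=[[0, 0, 0], [0, 0, 0], [0, 0, 0], [0, 0, 0]])

```text
time_s: 3.7
eef_pos: [0.4881, 0.0556, 0.0441]
tool_rot: [-0.0, 0.805, 0.594, -0.001]
force: [-0.5, -0.2, 0.7]
grip_width: 0.0503
finger_force: 0.0
```

>>> play_rows(slide=[[0, 0, 0], [0, 0, 0], [0, 0, 0], [0, 0, 0]], delta_rot=[[0, 0, 0], [0, 0, 0], [0, 0, 0], [0, 0, 0]], fingers=0.0)

```text
time_s: 4.2
eef_pos: [0.4901, 0.0565, 0.0461]
tool_rot: [0.001, 0.804, 0.595, 0.001]
force: [-1.3, -1.8, 6.4]
grip_width: 0.0097
finger_force: 78.4
```

Run:
```python
from h import *
goal()
o=bot.get_obs(); print(o['force'],o['grip_width'],o['finger_force'])
C=np.array([.558,.1378]); a0=np.arctan2(*(o['eef_pos'][:2]-C)[::-1]); r=.108
print(np.degrees(a0),np.linalg.norm(o['eef_pos'][:2]-C))
af=np.radians(180-6.4-360)
pts=[tuple(C+r*np.array([np.cos(t),np.sin(t)]))+(o['eef_pos'][2],) for t in np.linspace(a0,af,11)[1:]]
goal(*pts)
```

```text
at 4.2 [0.4901 0.0565 0.0461] yaw 72.97 q6 1.98 tilt [-0.     0.002 -1.   ]
[-1.33816766 -1.79007415  6.43072547] 0.009748223602237592 78.42180490493774
-129.84026721543256 0.10593881572799219
at 4.2 [0.4901 0.0565 0.0461] yaw 72.97 q6 1.98 tilt [-0.     0.002 -1.   ]
(np.float64(0.48097391865212097), np.float64(0.06209674516779404), np.float64(0.04612878619572694)) -> [0.0027, -0.0104, -0.0]
(np.float64(0.4738879703410327), np.float64(0.07005661311501328), np.float64(0.04612878619572694)) -> [0.0082, -0.0195, -0.0]
(np.float64(0.46762100494897846), np.float64(0.07867608560347673), np.float64(0.04612878619572694)) -> [0.0147, -0.028, -0.0001]
(np.float64(0.4622340427322888), np.float64(0.08787123646034381), np.float64(0.04612878619572694)) -> [0.0219, -0.0359, -0.0001]
(np.float64(0.4577795355228699), np.float64(0.09755253424141733), np.float64(0.04612878619572694)) -> [0.0298, -0.043, -0.0001]
(np.float64(0.4543008560146397), np.float64(0.10762571398187683), np.float64(0.04612878619572694)) -> [0.0384, -0.0492, -0.0001]
(np.float64(0.4518318754518138), np.float64(0.11799269503640622), np.float64(0.04612878619572694)) -> [0.0476, -0.0546, -0.0001]
(np.float64(0.45039663383100825), np.float64(0.12855253607188077), np.float64(0.04612878619572694)) -> [0.0573, -0.0591, -0.0002]
(np.float64(0.45000910582834125), np.float64(0.1392024179140297), np.float64(0.04612878619572694)) -> [0.0674, -0.0626, -0.0002]
(np.float64(0.45067306473065566), np.float64(0.14983864467828317), np.float64(0.04612878619572694)) -> [0.0777, -0.0651, -0.0002]
```

Run:
```python
from h import *
c=cam('wrist'); a=c['image'][150:420,130:430]
s=cam('side'); b=s['image'][120:260,190:330]
b=cv2.resize(b,(289,270),interpolation=cv2.INTER_CUBIC)
cv2.imwrite('pics/w2.png',cv2.cvtColor(np.hstack([a,b]),cv2.COLOR_RGB2BGR))
```

```text
(no output)
```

View pics/w2.png

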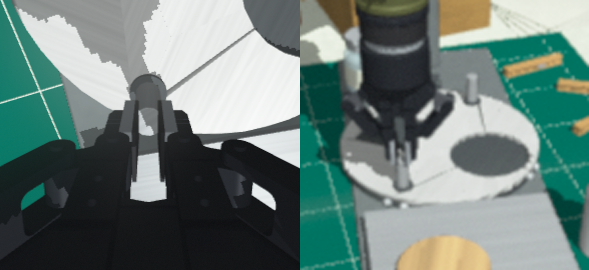

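Run:
```python
from h import *
np.set_printoptions(precision=4,suppress=True)
for n in('wrist','side','top'):
    c=cam(n); P=cloud(c); o=bot.get_obs()
    if n=='wrist': print(c['tool_from_camera'])
    L=(P-o['eef_pos'])@Rq(o['tool_rot'])
    m=(np.abs(L[...,1])<.03)&(np.abs(L[...,0])<.035)&(P[...,2]>.034)&(P[...,2]<.078)
    for zz in np.arange(.036,.078,.006):
        k=m&(np.abs(P[...,2]-zz)<.003); k2=k&(np.abs(L[...,1])<.0095)
        if k2.sum(): print(n,round(zz,3),k.sum(),'x',L[k][:,0].min(),L[k][:,0].max(),'y',L[k][:,1].min(),L[k][:,1].max(),'| central',k2.sum(),np.percentile(L[k2][:,0],[5,50,95]))
```

```text
[[ 0.0004 -0.9662 -0.2577  0.0645]
 [ 1.      0.0001  0.0012  0.0003]
 [-0.0011 -0.2577  0.9662 -0.1684]
 [ 0.      0.      0.      1.    ]]
wrist 0.036 321 x -0.00576170050654336 0.01045270433545695 y -0.011387174505548164 0.012016654188301437 | central 259 [-0.0031  0.0058  0.0097]
wrist 0.042 79 x -0.00041136574017120586 0.006681306343017157 y -0.00729758738777018 0.008011974867598326 | central 79 [0.0019 0.0055 0.0065]
wrist 0.048 84 x 0.000649569295540981 0.007066997754539044 y -0.007097128704104265 0.00775021584387094 | central 84 [0.002  0.0056 0.0065]
wrist 0.054 87 x 0.0016575810706956982 0.006940403108133472 y -0.006879413601655825 0.007440865080288722 | central 87 [0.0027 0.0058 0.0066]
wrist 0.06 80 x 0.0034008041962685703 0.006908467250682522 y -0.006031437506863045 0.006654218437407812 | central 80 [0.0041 0.0059 0.0066]
wrist 0.066 78 x 0.004548328278060009 0.006852222515466454 y -0.00475129059422057 0.005393358101453396 | central 78 [0.0049 0.0061 0.0066]
wrist 0.072 241 x -0.009061886352238339 0.00750704322611896 y -0.004508843898128197 0.0051522861059164855 | centra
[... 336 characters left out ...]
.009910295664138409 -0.0058324813252623635 y -0.004223220403211995 0.008023828986581395 | central 10 [-0.0096 -0.0082 -0.0059]
side 0.054 12 x -0.010993182739030737 -0.0035068370451461018 y -0.004230463132102771 0.00834173406765134 | central 12 [-0.0108 -0.0081 -0.0047]
side 0.06 11 x -0.011431722501968456 -0.003915832177570828 y -0.003857233004288913 0.008347516232071788 | central 11 [-0.011  -0.0092 -0.0051]
side 0.066 12 x -0.009218150575927647 -0.004833877640265033 y -0.006003445167882612 0.008830971718116342 | central 12 [-0.0091 -0.0081 -0.0049]
side 0.072 20 x -0.012573227732694304 0.006586147171467999 y -0.007588843923780148 0.009422450146576791 | central 20 [-0.0114 -0.009   0.0045]
```

The depth readings place the post centred between the pads, so the grip is good. Now I turn the table along the arc.

>>> play_rows(slide=[[0.003, -0.0105, 0], [0.008, -0.0195, 0], [0.0145, -0.028, 0], [0.022, -0.036, 0], [0.03, -0.043, 0]], delta_rot=[[0, 0, 0], [0, 0, 0], [0, 0, 0], [0, 0, 0], [0, 0, 0]])

```text
time_s: 5.08
eef_pos: [0.457, 0.099, 0.0462]
tool_rot: [0.0, 0.804, 0.595, 0.001]
force: [-1.2, -0.8, 0.0]
grip_width: -0.0002
finger_force: 0.0
```

Run:
```python
from h import *
goal()
o=bot.get_obs(); print(o['force'],o['torque'],o['grip_width'],o['finger_force'])
C=np.array([.558,.1378]);v=o['eef_pos'][:2]-C;print(np.degrees(np.arctan2(v[1],v[0])),np.linalg.norm(v))
```

```text
at 5.075 [0.457  0.099  0.0462] yaw 72.99 q6 2.08 tilt [ 0.002  0.001 -1.   ]
[-1.18296964e+00 -8.44835650e-01  1.09049355e-03] [-0.01790232 -0.00432433 -0.00405384] -0.00019256248594885325 0.009118889865931123
-158.99215854635554 0.10820861566515494
```

```bash
cat >> h.py <<'E'
def posts(n='top'):
    c=cam(n);P=cloud(c);z=P[...,2];out=[]
    d=np.hypot(P[...,0]-.558,P[...,1]-.1378)
    m=((z>.069)&(z<.081)&(abs(d-.108)<.02)).astype(np.uint8)
    k,l,s,ce=cv2.connectedComponentsWithStats(m)
    for i in range(1,k):
        if s[i,4]>8:
            p=P[l==i].mean(0); v=p[:2]-[.558,.1378]; print(n,s[i,4],p.round(4),'ang',np.degrees(np.arctan2(v[1],v[0])).round(1))
E
python3 - <<'E'
from h import *
posts('top');posts('side');posts('wrist')
c=cam('side'); b=c['image'][100:280,180:370]
cv2.imwrite('pics/s3.png',cv2.cvtColor(cv2.resize(b,None,fx=3,fy=3,interpolation=cv2.INTER_CUBIC),cv2.COLOR_RGB2BGR))
E
```

```text
top 50 [0.6641 0.1577 0.0748] ang 10.6
side 26 [0.6654 0.151  0.0734] ang 7.0
side 19 [0.4537 0.0894 0.0774] ang -155.1
wrist 872 [0.4522 0.1249 0.075 ] ang -173.1
wrist 123 [0.4597 0.109  0.078 ] ang -163.7
wrist 36 [0.4492 0.108  0.0791] ang -164.7
wrist 36 [0.4677 0.1024 0.0791] ang -158.6
```

View pics/s3.png

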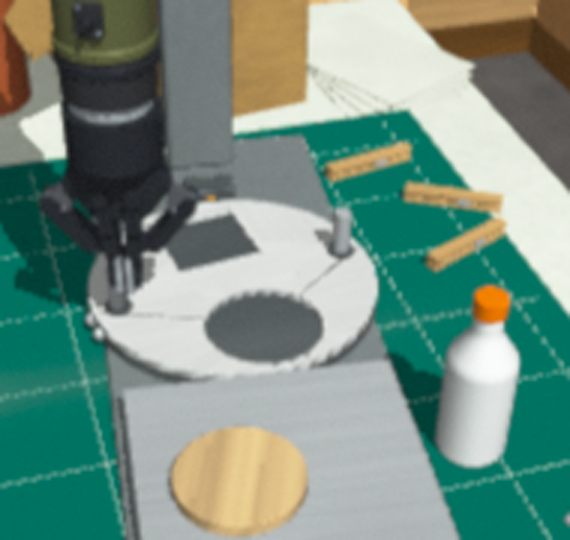

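The post slipped out forward, but the table has turned most of the way: post A reads about 10° and should end at -6.4°. The closed fingers are directly behind post B, so I push it the rest of the way with them.

>>> play_rows(slide=[[0.0, -0.008, 0], [0.006, -0.012, 0], [0.013, -0.0145, 0], [0.019, -0.016, 0], [0.025, -0.0165, 0]], delta_rot=[[0, 0, -0.05], [0, 0, -0.1], [0, 0, -0.17], [0, 0, -0.17], [0, 0, -0.17]])

```text
time_s: 5.9
eef_pos: [0.4474, 0.1267, 0.0441]
tool_rot: [-0.0, 0.751, 0.661, -0.001]
force: [-0.2, 1.0, 0.4]
grip_width: -0.0001
finger_force: 0.0
```

Run:
```python
from h import *
goal((.4485,.131,.046)); print(bot.get_obs()['force'])
posts('top');posts('side');posts('wrist')
```

```text
at 5.9 [0.4474 0.1267 0.0441] yaw 82.69 q6 1.97 tilt [-0.001 -0.002 -1.   ]
(0.4485, 0.131, 0.046) -> [0.0044, 0.0006, -0.0019]
[-0.23004639  1.00309777  0.38442186]
top 50 [0.6658 0.1311 0.075 ] ang -3.6
side 23 [0.666  0.1232 0.0735] ang -7.7
side 21 [0.4472 0.1177 0.077 ] ang -169.7
wrist 877 [0.4516 0.1529 0.075 ] ang 171.9
wrist 141 [0.4504 0.1379 0.0779] ang 179.9
wrist 44 [0.4401 0.1352 0.0791] ang -178.8
wrist 42 [0.4595 0.1327 0.0789] ang -177.1
```

>>> play_rows(slide=[[-0.02, 0, 0], [-0.02, 0, -0.04], [-0.02, 0, -0.09], [-0.06, 0, -0.11], [-0.12, 0, -0.11]], delta_rot=[[0, 0, 0], [0, 0, 0], [0, 0, 0], [0, 0, 0], [0, 0, 0]], fingers=0.06)

```text
time_s: 6.68
eef_pos: [0.4357, 0.0078, 0.157]
tool_rot: [0.002, 0.749, 0.662, 0.002]
force: [1.3, -1.4, -1.0]
grip_width: 0.06
finger_force: 0.0
```

>>> play_rows(slide=[[-0.06, 0, 0], [-0.12, 0, 0], [-0.16, 0, 0], [-0.2, 0, 0]], delta_rot=[[0, 0, 0], [0, 0, 0], [0, 0, 0], [0, 0, 0]])

```text
time_s: 7.18
eef_pos: [0.4078, -0.1922, 0.1549]
tool_rot: [0.0, 0.751, 0.66, 0.0]
force: [0.9, -0.1, -0.1]
grip_width: 0.0598
finger_force: 0.0
```

Run:
```python
from h import *
np.set_printoptions(precision=4,suppress=True)
goal(); posts('top');posts('side')
c=cam('top');save(c,'top2.png');P=cloud(c)
d=bot.landmark_of('top','round_pocket'); print([(x['point'],ray(c,x['point'],.022)) for x in d])
z=P[...,2];x=P[...,0];y=P[...,1]
g=c['image'].mean(-1)
m=(g<110)&(z<.027)&(np.hypot(x-.55,y-.068)<.058)
print('pocket',cv2.minEnclosingCircle(P[m][:,:2].astype(np.float32)),P[m].mean(0),m.sum())
m=(z>.039)&(z<.05)&(np.hypot(x-.496,y+.11)<.065); print('blank',cv2.minEnclosingCircle(P[m][:,:2].astype(np.float32)))
```

```text
at 7.175 [ 0.4078 -0.1922  0.1549] yaw 82.66 q6 1.26 tilt [ 0.     0.001 -1.   ]
top 46 [0.6654 0.1256 0.075 ] ang -6.5
top 51 [0.4514 0.1498 0.075 ] ang 173.6
side 22 [0.6666 0.1223 0.0738] ang -8.1
[([232.6, 259.4], array([0.5471, 0.0733, 0.022 ]))]
pocket ((0.5507857799530029, 0.06859629601240158), 0.05166258662939072) [0.5503 0.0689 0.0222] 1803
blank ((0.49620646238327026, -0.1098322719335556), 0.05017822980880737)
```

View pics/top2.png

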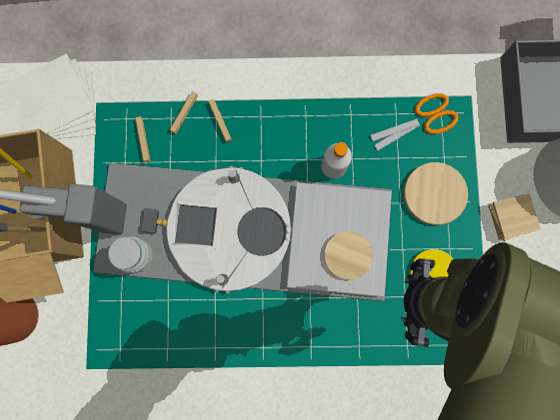

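The top image shows the table clicked in, with the round pocket at (231, 262) facing the plate. The post line is at -6.45°, and the blank is still at (255, 348). Next I need to know how far the tips are set back at 60 mm opening.

Run:
```python
from h import *
np.set_printoptions(precision=4,suppress=True)
c=cam('wrist');P=cloud(c);o=bot.get_obs();L=(P-o['eef_pos'])@Rq(o['tool_rot'])
for s in(-1,1):
    m=(c['range_z']>0)&(L[...,2]>-.06)&(L[...,2]<.03)&(L[...,1]*s>.015)&(L[...,1]*s<.06)&(abs(L[...,0])<.03)
    p=L[m]; print(s,m.sum(),np.percentile(p,[1,50,99],axis=0)); 
    t=p[p[:,2]>np.percentile(p[:,2],99)-.006]; print(t.min(0),t.max(0))
goal((.474,-.1825,.1),(.474,-.1825,.035),yaw=73.1)
```

```text
-1 1297 [[-0.0119 -0.043  -0.0597]
 [ 0.0056 -0.0299 -0.0488]
 [ 0.0101 -0.0294 -0.0319]]
[-0.0118 -0.0401 -0.0379] [ 0.01   -0.0292 -0.0299]
1 1289 [[-0.0118  0.03   -0.0599]
 [ 0.0055  0.0305 -0.0489]
 [ 0.0101  0.0436 -0.0321]]
[-0.0122  0.03   -0.038 ] [ 0.0101  0.0417 -0.0308]
at 7.425 [ 0.4079 -0.1901  0.1546] yaw 82.69 q6 1.26 tilt [ 0.001  0.    -1.   ]
(0.474, -0.1825, 0.1) -> [0.0159, 0.0646, 0.0546]
(0.474, -0.1825, 0.035) -> [0.0159, 0.0646, 0.1196]
rot [ 0.    -0.001  0.167]
```

>>> play_rows(slide=[[0.004, 0.02, 0], [0.008, 0.04, 0], [0.016, 0.0645, 0.03], [0.016, 0.0645, 0.08], [0.016, 0.0645, 0.1]], delta_rot=[[0, 0, 0.05], [0, 0, 0.1], [0, 0, 0.167], [0, 0, 0.167], [0, 0, 0.167]])

```text
time_s: 8.05
eef_pos: [0.4725, -0.1802, 0.0519]
tool_rot: [-0.002, 0.802, 0.597, -0.001]
force: [-0.5, -0.7, 0.8]
grip_width: 0.06
finger_force: 0.0
```

Run:
```python
from h import *
np.set_printoptions(precision=4,suppress=True)
for n in('side','wrist'):
    c=cam(n);P=cloud(c);o=bot.get_obs();L=(P-o['eef_pos'])@Rq(o['tool_rot'])
    for s in(-1,1):
        m=(c['range_z']>0)&(P[...,2]>.036)&(L[...,2]>-.06)&(L[...,1]*s>.02)&(L[...,1]*s<.055)&(abs(L[...,0])<.02)
        p=L[m]; 
        if len(p): print(n,s,m.sum(),p.min(0),p.max(0),np.percentile(p[:,2],[50,90,97]))
goal(yaw=73.1)
c=cam('side'); r=c['R']@bot.get_obs()['eef_pos']+c['t']; uv=c['mtx']@r/r[2]; u,v=int(uv[0]),int(uv[1]); print(u,v)
b=c['image'][max(0,v-70):v+70,max(0,u-100):u+100]
cv2.imwrite('pics/s4.png',cv2.cvtColor(cv2.resize(b,None,fx=3,fy=3,interpolation=cv2.INTER_CUBIC),cv2.COLOR_RGB2BGR))
```

```text
side -1 60 [-0.014  -0.04   -0.0597] [ 0.0104 -0.0274 -0.0347] [-0.0476 -0.0393 -0.037 ]
side 1 55 [-0.0135  0.0335 -0.0595] [-0.006   0.0455 -0.0346] [-0.0491 -0.0398 -0.0352]
wrist -1 1385 [-0.0116 -0.0443 -0.06  ] [ 0.0114 -0.0298 -0.0279] [-0.0478 -0.0358 -0.032 ]
wrist 1 1406 [-0.0117  0.0294 -0.06  ] [ 0.0114  0.0435 -0.0284] [-0.0481 -0.0356 -0.0319]
at 8.15 [ 0.4719 -0.1803  0.0522] yaw 73.29 q6 1.5 tilt [ 0.001 -0.005 -1.   ]
rot [-0.005 -0.001  0.003]
256 281
```

View pics/s4.png

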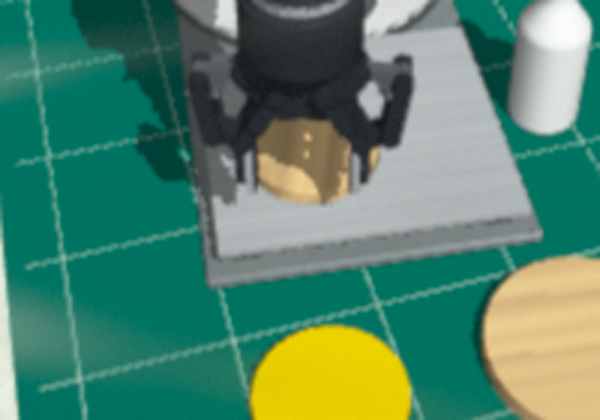

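Both cameras put the tips about 31 mm behind the TCP at this opening. I'll check that by lowering in small steps while watching the force.

>>> play_rows(slide=[[0, 0, 0.004], [0, 0, 0.008], [0, 0, 0.008]], delta_rot=[[0, 0, 0], [0, 0, 0], [0, 0, 0]])

```text
time_s: 8.57
eef_pos: [0.474, -0.1828, 0.047]
tool_rot: [0.0, 0.803, 0.596, 0.0]
force: [0.2, 0.3, -0.0]
grip_width: 0.0599
finger_force: 0.0
```

Run:
```python
from h import *
np.set_printoptions(precision=4,suppress=True)
c=cam('side');P=cloud(c);o=bot.get_obs();R=Rq(o['tool_rot'])
for y in(-.036,.036):
  for z in(-.04,-.031,-.02,-.007):
    r=c['R']@(o['eef_pos']+R@[-.011,y,z])+c['t'];uv=c['mtx']@r/r[2];print(y,z,uv[:2],r[2])
    u,v=np.int32(uv[:2].round()); print('   depth',c['range_z'][v,u],c['image'][v,u])
L=(P-o['eef_pos'])@R
for q in (-.031,-.007): pass
```

```text
-0.036 -0.04 [238.7365 275.0276] 0.7737202866143006
   depth 0.84649014 [162 169 171]
-0.036 -0.031 [238.9395 278.102 ] 0.7793574172886708
   depth 0.83846426 [176 183 183]
-0.036 -0.02 [239.1836 281.7997] 0.7862472436684567
   depth 0.83149 [178 184 184]
-0.036 -0.007 [239.4666 286.0869] 0.7943897657536582
   depth 0.8243393 [177 183 183]
0.036 -0.04 [275.6816 275.2391] 0.7748517718549388
   depth 0.7739529 [157 164 167]
0.036 -0.031 [275.6174 278.3075] 0.7804889025293091
   depth 0.8396766 [172 179 179]
0.036 -0.02 [275.5402 281.998 ] 0.787378728909095
   depth 0.8310209 [180 185 186]
0.036 -0.007 [275.4507 286.2772] 0.7955212509942965
   depth 0.8249687 [180 185 187]
```

The side image agrees: the actual tips are about 33 mm behind the TCP at this opening, which also explains the weak grip on the post. I go down guarded.

>>> play_rows(slide=[[0, 0, 0.01], [0, 0, 0.02], [0, 0, 0.028], [0, 0, 0.032], [0, 0, 0.032]], delta_rot=[[0, 0, 0], [0, 0, 0], [0, 0, 0], [0, 0, 0], [0, 0, 0]])

```text
time_s: 9.25
eef_pos: [0.4735, -0.1826, 0.0142]
tool_rot: [-0.0, 0.803, 0.596, -0.0]
force: [0.4, 0.5, 0.3]
grip_width: 0.0601
finger_force: 0.0
```

```bash
cat >> h.py <<'E'
def tips(n,zmin=.034):
    c=cam(n);P=cloud(c);o=bot.get_obs();L=(P-o['eef_pos'])@Rq(o['tool_rot'])
    for s in(-1,1):
        m=(c['range_z']>0)&(P[...,2]>zmin)&(L[...,2]>-.06)&(L[...,1]*s>.028)&(L[...,1]*s<.05)&(abs(L[...,0])<.016)
        if m.sum(): print(n,s,m.sum(),'tip z',np.sort(P[m][:,2])[:6].round(4),'x',np.percentile(L[m][:,0],[1,99]).round(4),'tool z',np.percentile(L[m][:,2],99).round(4))
E
python3 - <<'E'
from h import *
goal(); tips('side');tips('wrist')
E
```

```text
at 9.25 [ 0.4735 -0.1826  0.0142] yaw 73.15 q6 1.5 tilt [ 0.    -0.001 -1.   ]
side -1 69 tip z [0.0342 0.0478 0.0492 0.0492 0.0496 0.0504] x [-0.0137  0.0025] tool z -0.0289
side 1 62 tip z [0.0342 0.0479 0.0488 0.0497 0.0503 0.0525] x [-0.0132  0.0068] tool z -0.0281
wrist -1 1315 tip z [0.0452 0.0454 0.0454 0.0456 0.0456 0.0457] x [-0.0111  0.0109] tool z -0.0316
wrist 1 1305 tip z [0.0445 0.0448 0.0448 0.045  0.0454 0.0455] x [-0.011  0.011] tool z -0.0316
```

>>> play_rows(slide=[[0, 0, 0.005], [0, 0, 0.009], [0, 0, 0.009]], delta_rot=[[0, 0, 0], [0, 0, 0], [0, 0, 0]])

```text
time_s: 9.72
eef_pos: [0.4734, -0.1826, 0.0052]
tool_rot: [-0.0, 0.803, 0.596, -0.0]
force: [0.0, 0.2, -0.1]
grip_width: 0.0601
finger_force: 0.0
```

>>> play_rows(slide=[[0.015, 0, 0], [0.027, 0, 0], [0.037, 0, 0], [0.047, 0, 0], [0.057, 0, 0]], delta_rot=[[0, 0, 0], [0, 0, 0], [0, 0, 0], [0, 0, 0], [0, 0, 0]])

```text
time_s: 10.35
eef_pos: [0.4906, -0.1275, 0.0057]
tool_rot: [0.0, 0.803, 0.596, -0.0]
force: [-0.9, -0.7, 0.0]
grip_width: 0.0596
finger_force: 0.3
```

```bash
cat >> h.py <<'E'
def disc(n,c0,zr=(.038,.06)):
    c=cam(n);P=cloud(c);z=P[...,2];im=c['image'].astype(int)
    m=(z>zr[0])&(z<zr[1])&(np.hypot(P[...,0]-c0[0],P[...,1]-c0[1])<.07)&(im[...,0]-im[...,2]>25)
    p=P[m]; A=np.c_[p[:,:2]-c0,np.ones(len(p))]; k=np.linalg.lstsq(A,p[:,2],rcond=None)[0]
    cc,r=cv2.minEnclosingCircle(p[:,:2].astype(np.float32)); o=bot.get_obs()
    d=Rq(o['tool_rot']).T@(np.r_[cc,.04]-o['eef_pos'])
    print(n,'disc',np.round(cc,4),'r',round(r,4),'z',np.median(p[:,2]).round(4),'slopes',k.round(3),'in tool',d.round(4))
E
python3 - <<'E'
from h import *
goal((.5357,.0195,.0055)); tips('wrist',.033); print(bot.get_obs()['force'])
disc('wrist',(.507,-.08)); disc('top',(.507,-.08))
E
```

```text
at 10.35 [ 0.4906 -0.1275  0.0057] yaw 73.17 q6 1.61 tilt [-0.  0. -1.]
(0.5357, 0.0195, 0.0055) -> [0.1538, 0.0006, 0.0001]
wrist -1 1461 tip z [0.033  0.033  0.033  0.033  0.0331 0.0331] x [-0.0121  0.0157] tool z -0.0279
wrist 1 1477 tip z [0.033  0.033  0.033  0.033  0.033  0.0331] x [-0.012   0.0156] tool z -0.0275
[ 0.51483391  1.42204217 -0.14681799]
wrist disc [ 0.5059 -0.0787] r 0.0504 z 0.0439 slopes [ 0.001 -0.     0.044] in tool [ 0.0508  0.0006 -0.0343]
top disc [ 0.5054 -0.0781] r 0.0497 z 0.0437 slopes [-0.     0.001  0.044] in tool [ 0.0517 -0.0001 -0.0344]
```

Contact is as predicted: the disc centre is 51 mm ahead of the TCP, flat and centred. I keep pushing.

>>> play_rows(slide=[[0.012, 0, 0], [0.025, 0, 0], [0.038, 0, 0], [0.051, 0, 0], [0.062, 0, 0]], delta_rot=[[0, 0, 0], [0, 0, 0], [0, 0, 0], [0, 0, 0], [0, 0, 0]])

```text
time_s: 11.12
eef_pos: [0.5086, -0.0679, 0.0056]
tool_rot: [-0.0, 0.803, 0.596, 0.0]
force: [0.0, -0.3, 0.0]
grip_width: 0.0599
finger_force: 0.2
```

>>> play_rows(slide=[[0.012, 0, 0], [0.024, 0, 0], [0.036, 0, 0], [0.048, 0, 0], [0.058, 0, 0]], delta_rot=[[0, 0, 0], [0, 0, 0], [0, 0, 0], [0, 0, 0], [0, 0, 0]])

```text
time_s: 11.75
eef_pos: [0.5253, -0.0125, 0.0056]
tool_rot: [-0.0, 0.803, 0.596, 0.0]
force: [0.7, -0.2, -0.2]
grip_width: 0.0602
finger_force: 0.5
```

Run:
```python
from h import *
goal((.5357,.0195,.0055)); print(bot.get_obs()['force'])
disc('wrist',(.54,.035),(.023,.06)); disc('top',(.54,.035),(.023,.06)); posts('wrist')
```

```text
at 11.75 [ 0.5253 -0.0125  0.0056] yaw 73.17 q6 1.84 tilt [ 0.  0. -1.]
(0.5357, 0.0195, 0.0055) -> [0.0337, 0.0006, 0.0001]
[ 0.65541182 -0.21711391 -0.23415364]
wrist disc [0.5415 0.0344] r 0.0554 z 0.0428 slopes [-0.007 -0.035  0.043] in tool [ 0.0485  0.0018 -0.0343]
top disc [0.5411 0.0486] r 0.0494 z 0.0417 slopes [-0.013 -0.064  0.043] in tool [ 0.0628 -0.0027 -0.0343]
```

>>> play_rows(slide=[[0.007, 0, 0], [0.014, 0, 0], [0.02, 0, 0], [0.026, 0.0005, 0], [0.03, 0.0005, 0]], delta_rot=[[0, 0, 0], [0, 0, 0], [0, 0, 0], [0, 0, 0], [0, 0, 0]])

```text
time_s: 12.52
eef_pos: [0.5345, 0.0155, 0.0057]
tool_rot: [0.0, 0.803, 0.596, 0.0]
force: [-0.5, -0.2, -0.1]
grip_width: 0.0602
finger_force: 0.3
```

Run:
```python
from h import *
goal((.5357,.0195,.0055)); print(bot.get_obs()['force'])
disc('wrist',(.55,.066),(.02,.06)); disc('top',(.55,.066),(.02,.06)); posts('top')
```

```text
at 12.525 [0.5345 0.0155 0.0057] yaw 73.16 q6 1.89 tilt [-0.  0. -1.]
(0.5357, 0.0195, 0.0055) -> [0.0042, -0.0, 0.0002]
[-0.53594071 -0.2136925  -0.10723738]
wrist disc [0.5499 0.0601] r 0.0559 z 0.0399 slopes [-0.035 -0.117  0.04 ] in tool [ 0.0467  0.0018 -0.0343]
top disc [0.5453 0.0965] r 0.036 z 0.0357 slopes [-0.018 -0.257  0.044] in tool [ 0.0804 -0.0131 -0.0343]
top 44 [0.6655 0.1258 0.0752] ang -6.4
top 50 [0.4513 0.1497 0.0748] ang 173.6
```

>>> play_rows(slide=[[0.0015, 0, 0], [0.003, 0, 0], [0.0045, 0, 0], [0.0055, 0, 0], [0.0055, 0, 0]], delta_rot=[[0, 0, 0], [0, 0, 0], [0, 0, 0], [0, 0, 0], [0, 0, 0]])

```text
time_s: 13.3
eef_pos: [0.5359, 0.0206, 0.0056]
tool_rot: [-0.0, 0.803, 0.596, 0.0]
force: [0.4, 0.3, -0.2]
grip_width: 0.0599
finger_force: 0.0
```

Run:
```python
from h import *
goal((.5357,.0195,.0055)); print(bot.get_obs()['force'])
disc('wrist',(.55,.068),(.02,.06)); disc('top',(.55,.068),(.02,.06)); posts('top')
```

```text
at 13.3 [0.5359 0.0206 0.0056] yaw 73.16 q6 1.9 tilt [ 0.  0. -1.]
(0.5357, 0.0195, 0.0055) -> [-0.0011, 0.0001, 0.0001]
[ 0.36420088  0.31503668 -0.15224644]
wrist disc [0.5515 0.0683] r 0.0523 z 0.0344 slopes [-0.001 -0.001  0.034] in tool [ 0.0502  0.0011 -0.0344]
top disc [0.5467 0.104 ] r 0.0328 z 0.0342 slopes [ 0.031 -0.24   0.043] in tool [ 0.083  -0.0138 -0.0344]
top 48 [0.6652 0.1257 0.0748] ang -6.4
top 51 [0.4513 0.1495 0.0751] ang 173.7
```

The wrist camera shows the disc flat, with its top at z = 34.4 mm, 4 mm above the table, so it has seated. I back off, lift and check.

>>> play_rows(slide=[[-0.005, 0, 0], [-0.01, 0, -0.01], [-0.01, 0, -0.06], [-0.02, 0, -0.12], [-0.06, 0, -0.16]], delta_rot=[[0, 0, 0], [0, 0, 0], [0, 0, 0], [0, 0, 0], [0, 0, 0]])

```text
time_s: 14.08
eef_pos: [0.5198, -0.0368, 0.1693]
tool_rot: [0.001, 0.802, 0.597, 0.002]
force: [1.4, -0.6, 0.1]
grip_width: 0.0599
finger_force: 0.0
```

>>> play_rows(slide=[[-0.06, 0, 0], [-0.12, 0, 0], [-0.18, 0, 0], [-0.22, 0, 0], [-0.22, 0, 0]], delta_rot=[[0, 0, 0], [0, 0, 0], [0, 0, 0], [0, 0, 0], [0, 0, 0]])

```text
time_s: 14.7
eef_pos: [0.4536, -0.2502, 0.1663]
tool_rot: [0.0, 0.804, 0.594, -0.0]
force: [-0.3, 0.3, 0.2]
grip_width: 0.0599
finger_force: 0.0
```

Run:
```python
from h import *
goal(); print(bot.get_obs()['force'])
disc('side',(.55,.068),(.02,.06)); disc('top',(.55,.068),(.02,.06)); posts('top')
c=cam('top');save(c,'top3.png')
```

```text
at 14.7 [ 0.4536 -0.2502  0.1663] yaw 72.88 q6 1.37 tilt [-0.001  0.001 -1.   ]
[-0.33794424  0.2579858   0.18749907]
side disc [0. 0.] r 0.0 z nan slopes [0. 0. 0.] in tool [ 0.1049 -0.5071  0.126 ]
top disc [0.5506 0.0684] r 0.0508 z 0.0342 slopes [ 0.009 -0.007  0.034] in tool [ 0.3305 -0.      0.1262]
top 48 [0.6651 0.1257 0.0749] ang -6.4
top 51 [0.4512 0.1496 0.0748] ang 173.7
  return _methods._mean(a, axis=axis, dtype=dtype,
  ret = ret.dtype.type(ret / rcount)
```

View pics/top3.png

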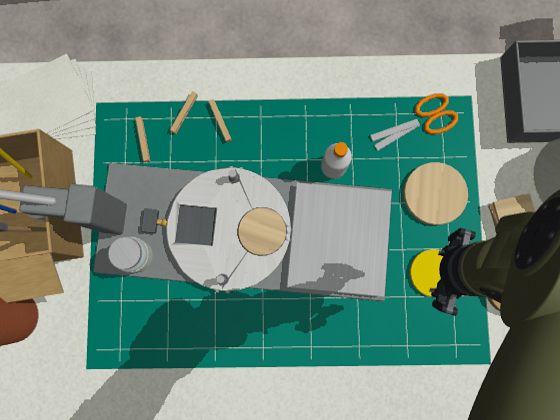

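The image shows the blank seated in the round pocket at (231, 262). Its top is at 34 mm, it lies flat, and its centre matches the pocket's. The table is clicked at 0, the glue bottle (158, 337) and paste jar (253, 130) have not moved, and the arm is clear.

```bash
python3 -c "
from plant import bot
print(bot.close_job())"
```

```text
the job is handed in; nothing more can be done
None
```

The job is handed in: the table clicked in with the round pocket facing the feed plate, the plywood blank lies flat in it, and the glue bottle and paste jar stand where they were; it took about 15 s of robot time.

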